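# Punch the knob position on a kitchen drawer front

### The job

Take the automatic punch out of its wooden stand, put its tip on the black cross on the taped drawer front and, holding the punch upright, press straight down until it snaps. Then stand the punch back upright in its stand, collar down on the wood, and let go. Do not snap the punch anywhere but on the cross, and leave the new knob, the mug and the tape roll where they are.

Things in the scene. Friction and masses are not known exactly. Their poses are not given: they have to be found in the camera images.
- punch_grip (a point): Automatic spring punch, about 0.25 kg, hanging upright in the stand. This point: centre of its round black handle (diameter 26 mm, from 32 mm below to 30 mm above this point), z up the punch. At 32 to 40 mm below it: steel collar, diameter 42 mm, resting on the stand. Below that: barrel, diameter 20 mm, 40 mm long, then the thin tip. Grip the handle from above; grip firmly.
- punch_tip (a point): End of the punch's pointed tip (diameter 8 mm), 108 mm below punch_grip when not pressed. Pressed on a surface it slides up: force grows from 2 N by 1.8 N per mm to about 12 N; after 5 to 7 mm the catch lets go with a snap and the force falls at once to about half or less. Pressing on, it rises again to a hard stop at 14 mm of travel. Lifting resets it.
- punch_catch (a joint): Catch inside the punch (rad): 0 = cocked, about 0.65 = snapped (more than 0.4 counts as snapped). A red pin rises 5 mm out of the handle's top when it snaps. It returns to 0 by itself when the tip is unloaded.
- mark (a point): Centre of a black cross (36 mm over all) on a yellow tape patch 48 by 60 mm, in the middle of the top face of a mauve-grey drawer front, 120 mm (its x) by 160 mm (its y), fixed flat on a black rubber mat. The point is on the top face, 21 mm above the table.
- stand_mouth (a point): Centre of the mouth of the hole in the punch's stand, a fixed wooden block 76 by 76 mm, 75 mm high; upright through hole of diameter 31 mm, rim bevelled 3 mm. The point is level with the block's top. With the punch home, the collar's underside is level with this point, punch_grip is 40 mm above it and the tip hangs 7 mm over the table.
- done_knob (a point): The other drawer front, same size and colour, without tape, already finished: a fixed steel knob (diameter 32 mm, 28 mm high) stands in its middle. This point is at the foot of the knob, on the front's top face, 21 mm above the table. Not to be punched.
- new_knob_mid (a point): Bystander: loose steel knob, diameter 32 mm, 28 mm high, standing on the table; this point is its centre. It must not be moved.
- mug_mid (a point): Bystander: white mug, 80 mm wide, 95 mm high, upright on the table; this point is at its centre. It must not be moved.
- tape_mid (a point): Bystander: roll of yellow tape, diameter 90 mm, 24 mm high, lying flat; this point is at its centre. It must not be moved.
Not all that is in view belongs to the job. There is more than one size of the part that bears punch_grip; the job needs the smallest.

How it is judged:
On the way, in this order (a step that is already met when the one before it is completed fails the run):
1. the punch is lifted out of its stand, its tip above the top of the stand (z of punch_tip in the frame of stand_mouth above 0.005 m), for 0.1 s.
2. the punch snaps with its tip on the cross (within 6 mm) and upright (within 8 degrees) (value of joint punch_catch above 0.4 rad and horizontal distance between punch_tip and mark below 0.006 m and z of punch_tip in the frame of mark below 0.004 m and angle between punch_grip's own z axis and vertical below 0.14 rad), for 0.05 s.
At the end, for the whole second after the job is handed in: The punch has snapped once or more on the cross and stands in its stand again: upright within 5 degrees, its collar down on the wood (handle centre 36 to 44 mm above the stand's top and within 12 mm of the hole's axis), tip out and catch reset (below 0.15 rad), at rest, let go (horizontal distance between punch_grip and stand_mouth below 0.012 m and z of punch_grip in the frame of stand_mouth between 0.036 and 0.044 m and angle between punch_grip's own z axis and vertical below 0.09 rad and value of joint punch_catch below 0.15 rad and not (velocity of joint punch_catch above 1 rad/s) and contact force between the fingers and anything else below 0.2 N); the robot touches nothing.
It fails at once if the punch snaps away from the cross (tip more than 8 mm from it) (value of joint punch_catch above 0.4 rad and distance between punch_tip and mark above 0.008 m).
It fails at once if the new knob, the mug or the tape roll is moved more than 20 mm (distance of any of new_knob_mid, mug_mid, tape_mid from where it was at the start of the episode above 0.02 m).
It also fails if it takes over 48 s, if anything falls off the work surface, if the arm or the gripper's body presses on something with over 40 N, if the wrist force passes 120 N, or if a joint passes its speed limit or range.

### The arm

A 7-joint arm with a two-finger parallel gripper is mounted at the origin on the work surface. World frame = base frame: x ahead of the robot, y to its left, z up, the work surface at z = 0. Lengths are in m, angles in rad, forces in N, time in s.
With the tool pointing down it reaches from about 0.4 to 0.85 m from the base axis. Payload 10.4 kg.
Tool frame: the origin (TCP) lies at the very end of the fingers, on their centre line; the grasp point (between the pads) lies 19 mm behind it (manip.grip_depth is the distance from the TCP to the grasp point, in m); z points along the fingers, x is the direction in which the jaws open and shut, and the axes are right-handed (so a half turn about z gives the same grasp; the last joint's range is limited). The gripper opens to 85 mm and grips with 20 to 120 N. Pads are 22 mm wide; open, the fingers measure 114 mm over their backs; the gripper's body (76 mm by 85 mm) begins 54 mm behind the grasp point. The pads swing forward as they close: fully open they stand 13 mm farther back than shut.
Start: joints at [-1.25, 0.332, -0.065, 1.46, 0.022, 1.35, -0.088], TCP at [0.211, 0.588, 0.231] pointing down, gripper open.
Joint ranges: [-2.6, 2.6], [-0.5, 2.12], [-1.47, 1.34], [0.16, 2.42], [-1.27, 4.41], [0.06, 2.06], [-2.6, 2.6]. Speed limits (rad/s): [2.22, 2.22, 2.79, 2.79, 3.14, 3.14, 3.14].

### API

Orientations are given as a unit quaternion [x, y, z, w].
In Python, from workcell import manip, cams gives the robot as it stands. The module is installed in compiled form; this text tells all that it offers.
- The arm moves only by the tool move_arm, never from a script. Its arguments are lists of equal length, an entry for each row: "claw": the opening, from 0 (shut) to 1 (fully open); "dp": the shift along the tool's x, y, z as a fraction of full scale, a list of three; "turn": the turn, a rotation vector about the tool's x, y, z as a fraction of full scale, a list of three. A call has 1 to 8 rows; each row shifts and turns the commanded pose from where the row before left it, along the tool's axes as they then stand; what a row does not reach is not made up. Full scale, the value 1, is 200 mm for a shift and 45 degrees for a turn. A row lasts 1/12 s, in which the tool goes at most 41.7 mm and 7.16 degrees, less where a joint would pass 70% of its speed; a pose out of reach is approached as far as the arm can. A call with a number of a shift or a turn outside -1 to 1 is refused whole. A call with a gripper value outside its range is refused whole. The fingers move at their own pace and stop on an object; "grip_force" is the grip in N (left out, the last holds). Time passes only in rows, so rows that do not move let the fingers close. It gives the time, the measured TCP pose, the force and the opening at its end, in the units of the state.
- manip.get_obs(): the state, without advancing time (a new reading comes with each control period).
- cams.camera(name): name is "scene" or "top"; returns the picture (420x560x3 uint8, red, green, blue); there is no depth.
- cams.camera_info(name): a dict with "fx", "fy", "cx", "cy" (pixels), "dist" ([k1, k2, p1, p2, k3] as OpenCV has them; the pictures are not rectified), "pose" (4x4, takes a point from camera to world coordinates). Camera axes: x right, y down, z forward; pixel columns grow to the right and rows downward; lengths in m; the calibration is good to about 2 mm. A picture is of the moment at which its call begins. camera_info takes no time and is no camera call.
- manip.hand_in(): hands the job in, once; it reports no verdict.
The state is a dict: "clock": time; "joint_pos": joint angles; "joint_velocities": joint speeds; "tau": joint torques, N m; "position": TCP position; "ee_rot": TCP orientation; "ft_force": force on the tool from outside, world axes, zero at the start; "torque": the same for the moment, N m; "grip_width": opening from 0.0 (shut) to 1.0 (fully open).
Only numpy, scipy, OpenCV 4.12 (cv2) and the standard library are available. Lean on these libraries where they do the work, as an engineer would, in place of code of your own. Each camera call takes 0.05 s, during which the arm holds its last target.

## Working session

There is one attempt and no reset: what is moved stays moved. The work goes in short steps, Python scripts to look and compute and a tool call to move; the robot and the scene stay as the last step left them, time stands still between calls to the robot, and variables do not carry over. Pictures are saved under pics/ and viewed, and the job is handed in when it is done.

Besides the shell and the picture viewer there is one more tool, called after "Emit:" as name(argument=value, ...), one argument or row to a line, values as JSON. move_arm: Moves the arm, as the interface text tells. Shift numbers are shares of 200 mm and turn numbers shares of 45 degrees, none past 1 either way. Its arguments: {"type":"object","properties":{"claw":{"type":"array","items":{"type":"number"}},"dp":{"type":"array","items":{"type":"array","items":{"type":"number"}}},"turn":{"type":"array","items":{"type":"array","items":{"type":"number"}}},"grip_force":{"type":"number"}},"required":["claw","dp","turn"]}

```bash
mkdir -p pics; python3 - <<'E'
from workcell import manip,cams
import cv2,numpy as np
o=manip.get_obs(); print({k:np.round(v,3).tolist() for k,v in o.items()}, manip.grip_depth)
for n in ("scene","top"):
    i=cams.camera_info(n); print(n,{k:np.round(v,3).tolist() for k,v in i.items()})
    im=cams.camera(n); cv2.imwrite(f"pics/{n}0.png",im[:,:,::-1])
E
```

```text
{'clock': 0.0, 'joint_pos': [-1.25, 0.333, -0.065, 1.461, 0.022, 1.35, -0.088], 'joint_velocities': [-0.001, 0.001, 0.002, 0.002, -0.001, -0.001, -0.001], 'tau': [-0.001, -62.545, 0.048, -39.16, 0.016, 0.01, -0.0], 'position': [0.211, 0.588, 0.231], 'ee_rot': [0.818, 0.576, -0.001, 0.0], 'ft_force': [-0.792, -1.304, 0.232], 'torque': [0.019, 0.015, 0.055], 'grip_width': 0.997} 0.0187
scene {'fx': 506.135, 'fy': 506.135, 'cx': 276.825, 'cy': 212.482, 'dist': [-0.088, 0.0, 0.0, 0.0, 0.0], 'pose': [[-0.048, 0.549, -0.835, 1.515], [0.999, 0.007, -0.053, 0.06], [-0.023, -0.836, -0.548, 0.733], [0.0, 0.0, 0.0, 1.0]]}
top {'fx': 439.705, 'fy': 439.705, 'cx': 280.954, 'cy': 207.272, 'dist': [-0.039, 0.0, 0.0, 0.0, 0.0], 'pose': [[0.001, -0.992, 0.126, 0.436], [-0.999, -0.005, -0.033, 0.013], [0.033, -0.125, -0.992, 1.077], [0.0, 0.0, 0.0, 1.0]]}
```

View pics/scene0.png

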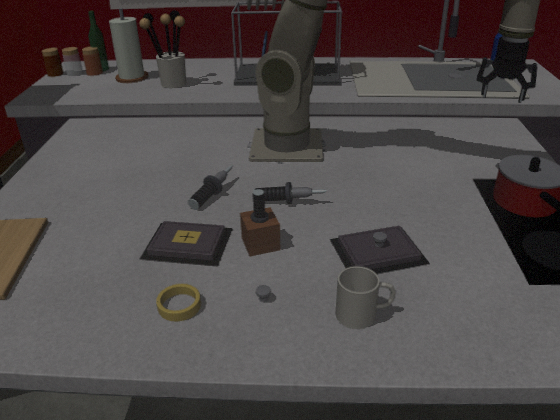

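View pics/top0.png

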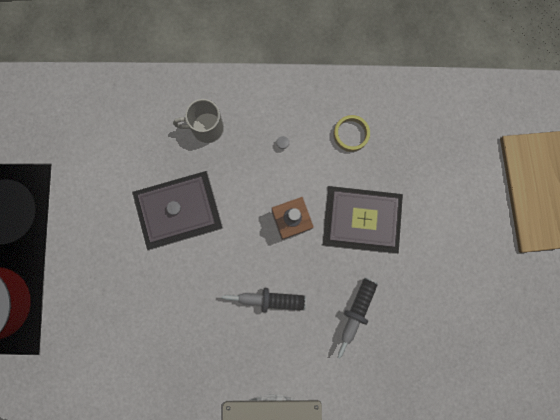

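Three punches are visible. One stands upright in the wooden block (top 294,215; scene 259,207). Two lie on the table (top 265,300 and 357,310). The upright one fits the description, being the smallest and in the stand. Next I'll check it in an enlarged crop and measure.

```bash
cat > h.py <<'E'
from workcell import manip,cams
import cv2,numpy as np
def ray(n,uv):
    i=cams.camera_info(n);K=np.array([[i['fx'],0,i['cx']],[0,i['fy'],i['cy']],[0,0,1]])
    p=cv2.undistortPoints(np.array([[uv]],float),K,np.array(i['dist']))[0,0]
    T=np.array(i['pose']);return T[:3,3],T[:3,:3]@np.array([p[0],p[1],1])
def onz(n,uv,z):
    c,d=ray(n,uv);return c+d*(z-c[2])/d[2]
def proj(n,P):
    i=cams.camera_info(n);K=np.array([[i['fx'],0,i['cx']],[0,i['fy'],i['cy']],[0,0,1]])
    T=np.linalg.inv(np.array(i['pose']))
    return cv2.projectPoints(np.array([P],float),cv2.Rodrigues(T[:3,:3])[0],T[:3,3],K,np.array(i['dist']))[0].ravel()
E
python3 - <<'E'
import cv2,numpy as np
t=cv2.imread('pics/top0.png');s=cv2.imread('pics/scene0.png')
a=cv2.resize(t[170:350,210:410],(780,702)[:2],interpolation=3)[:600]
b=cv2.resize(s[170:270,130:330],(780,390),interpolation=3)
cv2.imwrite('pics/tc.png',cv2.resize(t[180:260,250:410],(800,400),interpolation=2));cv2.imwrite('pics/sc.png',b)
cv2.imwrite('pics/tc.png',cv2.convertScaleAbs(cv2.imread('pics/tc.png'),alpha=1.6))
cv2.imwrite('pics/sc.png',cv2.convertScaleAbs(b,alpha=1.6))
E
```

```text
(no output)
```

View pics/tc.png

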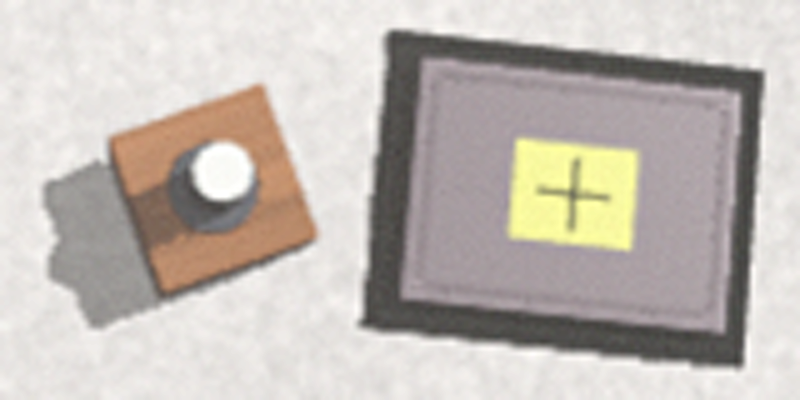

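View pics/sc.png

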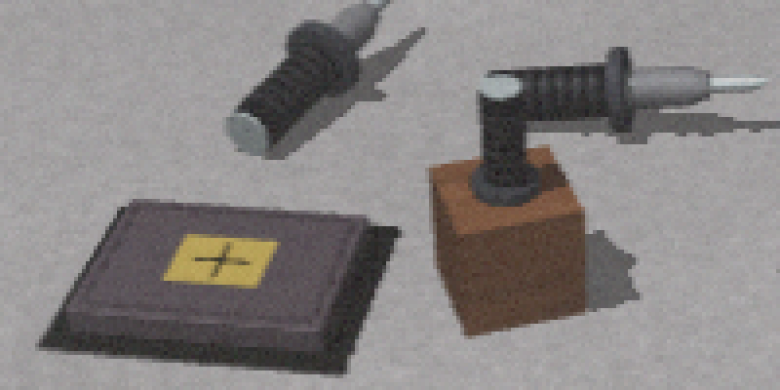

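The upright punch has its collar on the block and is visibly slimmer than the two lying ones. The cross is at about top (365,219). Next I'll measure by masks.

```bash
python3 - <<'E'
from h import *
t=cv2.imread('pics/top0.png');s=cv2.imread('pics/scene0.png')
def comp(m,near,r=None):
    n,l,st,c=cv2.connectedComponentsWithStats(m.astype(np.uint8))
    d=np.hypot(*(c[1:]-near).T)+1e3*(st[1:,4]<15);k=1+np.argmin(d);return l==k,c[k],st[k]
for n,im,cap,tape in (("top",t,(294,214),(365,219)),("scene",s,(259,193),(187,237))):
    h=cv2.cvtColor(im,cv2.COLOR_BGR2HSV).astype(int)
    ym=(h[...,0]>20)&(h[...,0]<35)&(h[...,1]>90)
    ym=cv2.morphologyEx(ym.astype(np.uint8),cv2.MORPH_CLOSE,np.ones((5,5)))
    m,c,st=comp(ym,tape)
    cs=max(cv2.findContours(m.astype(np.uint8),0,2)[0],key=cv2.contourArea)
    bx=cv2.boxPoints(cv2.minAreaRect(cs))
    W=[onz(n,p,.021) for p in bx]
    print(n,'tape',c,st,onz(n,c,.021),'sides',[np.linalg.norm(W[i]-W[i-1]).round(4) for i in range(4)])
    # dark cross
    x,y,w,hh=st[:4];g=im[y:y+hh,x:x+w].max(2).astype(float)
    mm=m[y:y+hh,x:x+w]; er=cv2.erode(mm.astype(np.uint8),np.ones((5,5)),borderValue=0)>0
    wt=np.where(er,np.clip(np.median(g[mm])-20-g,0,None),0);yy,xx=np.mgrid[y:y+hh,x:x+w]
    cc=((wt*xx).sum()/wt.sum(),(wt*yy).sum()/wt.sum());print(' cross',cc,onz(n,cc,.021))
    # cap bright
    x,y=cap;g=h[y-12:y+13,x-12:x+13]
    print(' cap vals',g[12,12]); 
    cm=np.zeros(h.shape[:2],bool);cm[y-12:y+13,x-12:x+13]=(g[...,2]>0.72*g[12,12,2])&(g[...,1]<60)
    m,c,st=comp(cm,cap);print(' cap',c,st,onz(n,c,.145))
    # wood
    wm=(h[...,0]<15)&(h[...,1]>90)
    m,c,st=comp(cv2.morphologyEx(wm.astype(np.uint8),cv2.MORPH_CLOSE,np.ones((9,9))),(292,218) if n=="top" else (260,232))
    print(' wood',c,st)
    if n=="top":
        cs=max(cv2.findContours(m.astype(np.uint8),0,2)[0],key=cv2.contourArea)
        bx=cv2.boxPoints(cv2.minAreaRect(cs));W=np.array([onz(n,p,.075) for p in bx]);print(bx.round(1).tolist(),W.round(4).tolist(),W.mean(0),[np.linalg.norm(W[i]-W[i-1]).round(4) for i in range(4)])
for n,p in(("top",(230,120)),):
    pass
for nm,p,z in(("knob",(283,143),.014),("tape",(352,133),.012),("mug",(203,115),.095),("doneknob",(173,208),.049),("lie1butt",(304,302),.02),("lie2butt",(371,285),.02),("lie1col",(266,300),.02)):
    print(nm,onz("top",p,z).round(3))
E
```

```text
top tape [364.33333333 218.17505995] [353 208  24  21 417] [ 0.5438391  -0.22449605  0.021     ] sides [np.float64(0.0567), np.float64(0.0441), np.float64(0.057), np.float64(0.0442)]
 cross (np.float64(364.2093639575972), np.float64(218.13957597173146)) [ 0.54392471 -0.22419349  0.021     ]
 cap vals [ 30   3 156]
 cap [294.25862069 213.62068966] [288 208  13  12 116] [ 0.54033851 -0.0458681   0.145     ]
 wood [293.30101302 216.87409551] [272 197  41  41 691]
[[271.20001220703125, 207.60000610351562], [301.8999938964844, 196.6999969482422], [312.79998779296875, 227.1999969482422], [282.1000061035156, 238.1999969482422]] [[0.5618, 0.0026, 0.075], [0.5876, -0.0681, 0.075], [0.517, -0.0927, 0.075], [0.4918, -0.0225, 0.075]] [ 0.53955532 -0.04516292  0.075     ] [np.float64(0.0744), np.float64(0.0753), np.float64(0.0748), np.float64(0.0747)]
scene tape [186.1331058  236.45733788] [172 230  29  14 293] [ 0.5390586  -0.22324008  0.021     ] sides [np.float64(0.0678), np.float64(0.051), np.float64(0.0702), np.float64(0.0499)]
 cross (np.float64(185.92307692307693), np.float64(236.34757834757835)) [ 0.53861854 -0.22384435  0.021     ]
 cap vals [100  14 109]
 cap [255.50455927 189.19756839] [247 181  25  25 329] [ 0.52316575 -0.05035966  0.145     ]
 wood [260.17124902 232.9230165 ] [ 241  208   39   48 1273]
knob [ 0.732 -0.027  0.014]
tape [ 0.76  -0.2    0.012]
mug [0.774 0.161 0.095]
doneknob [0.563 0.233 0.049]
lie1butt [ 0.344 -0.076  0.02 ]
lie2butt [ 0.383 -0.237  0.02 ]
lie1col [0.349 0.014 0.02 ]
```

Emit:
move_arm(
  claw=[1,1,1,1,1,1,1,1],
  dp=[
    [-0.12,0.13,0],
    [-0.12,0.13,0],
    [-0.12,0.13,0],
    [-0.12,0.13,0],
    [-0.12,0.13,0],
    [-0.12,0.13,0],
    [-0.12,0.13,0],
    [-0.12,0.13,0],
  ],
  turn=[
    [0,0,0],
    [0,0,0],
    [0,0,0],
    [0,0,0],
    [0,0,0],
    [0,0,0],
    [0,0,0],
    [0,0,0],
  ],
  grip_force=120,
)

```text
clock: 0.77
position: [0.3421, 0.3358, 0.2311]
ee_rot: [0.818, 0.576, -0.0, -0.0]
ft_force: [0.5, 0.8, 0.7]
grip_width: 0.998
```

Emit:
move_arm(
  claw=[1,1,1,1,1,1,1,1],
  dp=[
    [-0.12,0.13,0],
    [-0.12,0.13,0],
    [-0.12,0.13,0],
    [-0.12,0.13,0],
    [-0.12,0.13,0],
    [-0.12,0.13,0],
    [-0.12,0.13,0],
    [-0.12,0.13,0],
  ],
  turn=[
    [0,0,0],
    [0,0,0],
    [0,0,0],
    [0,0,0],
    [0,0,0],
    [0,0,0],
    [0,0,0],
    [0,0,0],
  ],
)

```text
clock: 1.43
position: [0.4732, 0.0849, 0.2312]
ee_rot: [0.818, 0.576, 0.0, -0.0]
ft_force: [1.0, 0.9, 0.4]
grip_width: 1.001
```

Emit:
move_arm(
  claw=[1,1,1,1,1,1,1,1],
  dp=[
    [0,0,0],
    [0,0,0],
    [0,0,0],
    [0,0,0],
    [0,0,0],
    [0,0,0],
    [0,0,0],
    [0,0,0],
  ],
  turn=[
    [0,0,0.15],
    [0,0,0.15],
    [0,0,0.15],
    [0,0,0.15],
    [0,0,0.15],
    [0,0,0.15],
    [0,0,0.15],
    [0,0,0.15],
  ],
)

```text
clock: 2.1
position: [0.4726, 0.0866, 0.231]
ee_rot: [0.99, 0.139, -0.0, 0.0]
ft_force: [-0.9, -0.4, 0.4]
grip_width: 1.003
```

Emit:
move_arm(
  claw=[1,1,1,1,1,1,1,1],
  dp=[
    [0,0,0],
    [0,0,0],
    [0,0,0],
    [0.08,0.16,0],
    [0.08,0.16,0],
    [0.08,0.16,0],
    [0.08,0.16,0],
    [0,0,0],
  ],
  turn=[
    [0,0,0.12],
    [0,0,0.12],
    [0,0,0.115],
    [0,0,0],
    [0,0,0],
    [0,0,0],
    [0,0,0],
    [0,0,0],
  ],
)

```text
clock: 2.77
position: [0.5388, -0.0481, 0.2312]
ee_rot: [1.0, -0.001, 0.0, 0.002]
ft_force: [-2.3, -0.9, 0.3]
grip_width: 1.005
```

```bash
python3 - <<'E'
from h import *
print({k:np.round(manip.get_obs()[k],4).tolist() for k in('clock','position','ee_rot','joint_pos')})
t=cams.camera("top");s=cams.camera("scene")
a=cv2.resize(t[160:280,230:400],(510,360))[:,:,::-1];b=cv2.resize(s[120:260,150:340],(570,420))[:,:,::-1]
c=np.zeros((420,800,3),np.uint8);b=cv2.resize(b,(430,317));c[:254,:360]=cv2.resize(a,(360,254));c[:317,365:795]=b
cv2.imwrite('pics/p1.png',cv2.convertScaleAbs(c,alpha=1.6))
E
```

```text
{'clock': 2.7667, 'position': [0.5388, -0.0481, 0.2312], 'ee_rot': [1.0, -0.001, 0.0003, 0.0016], 'joint_pos': [-0.4994, 0.1482, 0.5589, 1.713, -0.078, 1.3026, 0.0731]}
```

View pics/p1.png

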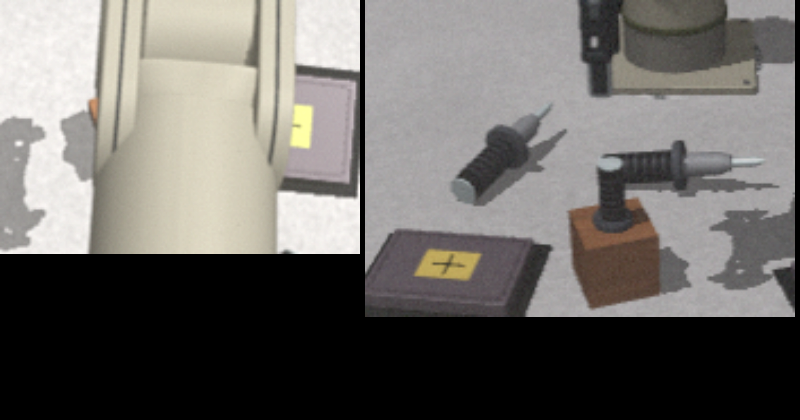

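```bash
python3 - <<'E'
from h import *
p=manip.get_obs()['position'];print(p,proj("scene",p),proj("scene",[.54,-.0455,.145]),onz("scene",(258.3,192.5),.145))
s=cams.camera("scene");c=s[110:250,200:320][:,:,::-1]
cv2.imwrite('pics/p2.png',cv2.convertScaleAbs(cv2.resize(c,(514,600),interpolation=2),alpha=1.7))
E
```

```text
[ 0.53756919 -0.04248933  0.23082079] [256.75169889 158.54254325] [257.02654489 193.01375193] [ 0.53772734 -0.04279654  0.145     ]
```

View pics/p2.png

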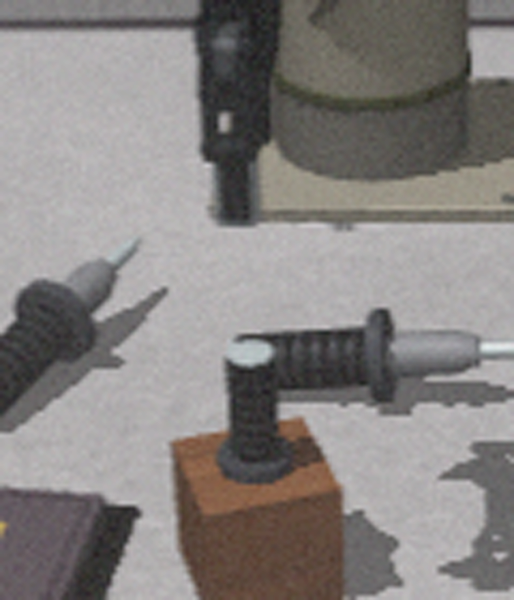

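Emit:
move_arm(
  claw=[1,1,1],
  dp=[
    [0,0,0],
    [0,0,0],
    [0,0,0],
  ],
  turn=[
    [0,0,0],
    [0,0,0],
    [0,0,0],
  ],
)

```text
clock: 3.17
position: [0.5374, -0.0399, 0.2313]
ee_rot: [1.0, 0.004, 0.0, -0.0]
ft_force: [-0.5, 1.0, -0.6]
grip_width: 0.997
```

```bash
python3 - <<'E'
from h import *
o=manip.get_obs();p=o['position'];print(p,o['ee_rot'])
for dx in(.0425,.057):print(proj("scene",p+[dx,0,.013]),[proj("scene",p+[dx,q,.013])[0] for q in (-.011,.011)])
s=cams.camera("scene");c=s[110:250,200:320][:,:,::-1]
np.set_printoptions(linewidth=200);print(s[152:164,244:270].max(2))
print(s[190:196,244:272].max(2))
E
```

```text
[ 0.53742782 -0.0398834   0.23131167] [ 9.99993065e-01  3.71520420e-03  2.85455979e-06 -2.60266954e-04]
[256.04990908 162.0918923 ] [np.float64(250.79480472605496), np.float64(261.31202759359684)]
[255.46662219 165.36465505] [np.float64(250.15038736092794), np.float64(260.79006942811503)]
[[106 104 102 101 104  94  84  74  59  39  35  28  32  32  31  40  53  64  81  90  91  90  91  93  90  92]
 [104 107 104 107 106  99  89  75  56  38  32  33  36  26  28  41  57  59  81  92  92  90  94  91  92  93]
 [108 107 105 106 106 101  95  76  51  33  32  35  28  30  32  33  51  51  79  91  92  92  91  91  91  95]
 [106 107 106 107 104  97  94  72  55  38  30  31  33  30  30  38  53  51  82  92  92  91  93  92  94  90]
 [103 105 103 106 104  96  94  75  55  39  31  34  37  33  33  29  51  57  83  93  92  88  91  92  91  93]
 [110 107 107 111 103  97  94  77  60  46  29  34  21  31  28  32  52  58  79  91  92  90  90  91  91  91]
 [107 109 109 108  87  73  81  77  65  45  31  32  31  27  29  36  54  56  82  87  91  91  91  88  90  89]
 [105 108 107 111  98  78  72  67  58  43  34  34  33  34  33
[... 465 characters left out ...]
104 110]]
[[104 106 109 107 110 107 106 104 104 109 111 110 109 109 109 112 108 110  98  58  40  44  39  34  42  53  43  34]
 [107 105 107 104 106 103 105 105 107 110 111 114 111 109 111 111 112 107 112  89  62  55  42  35  45  54  44  39]
 [103 104 104 104 105 101 102 104 107 112 112 113 111 115 116 114 114 116 116  83  53  51  36  32  42  47  41  34]
 [ 99 103 105 106 102 103 105 104  83  95 110 110 115 113 112 114 114 113  97  58  48  47  35  33  39  45  36  34]
 [102 104 103 105 104 103 102 103  76  48  79 101 113 114 111 106  99  92  63  36  36  43  30  32  34  38  35  34]
 [103 104 103 105 104 106 103 102  77  41  39  45  65  68  73  63  41  37  30  26  35  40  35  32  33  37  33  27]]
```

Emit:
move_arm(
  claw=[1,1,1,1,1,1,1,1],
  dp=[
    [0.013,0.027,0],
    [0,0,0],
    [0,0,0.1],
    [0,0,0.1],
    [0,0,0.1],
    [0,0,0],
    [0,0,0],
    [0,0,0],
  ],
  turn=[
    [0,0,0],
    [0,0,0],
    [0,0,0],
    [0,0,0],
    [0,0,0],
    [0,0,0],
    [0,0,0],
    [0,0,0],
  ],
)

```text
clock: 3.88
position: [0.5408, -0.0465, 0.1724]
ee_rot: [1.0, 0.003, 0.001, 0.0]
ft_force: [0.4, -0.4, -0.2]
grip_width: 0.996
```

```bash
python3 - <<'E'
from h import *
o=manip.get_obs();p=o['position'];print(p,o['ee_rot'])
s=cams.camera("scene");c=s[110:250,200:320][:,:,::-1]
cv2.imwrite('pics/p3.png',cv2.convertScaleAbs(cv2.resize(c,(514,600),interpolation=2),alpha=1.7))
E
```

```text
[ 0.54080832 -0.04650772  0.17244645] [9.99996080e-01 2.74097616e-03 5.72481862e-04 1.42799705e-06]
```

View pics/p3.png

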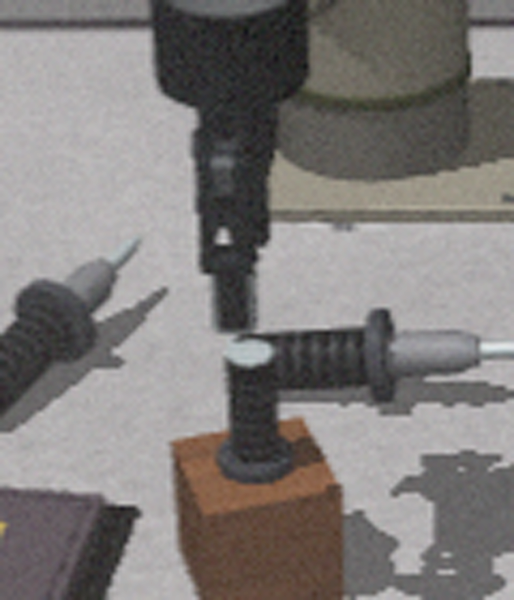

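```bash
python3 - <<'E'
from h import *
p=manip.get_obs()['position'];print(p)
for dx in(.0425,.057):print(proj("scene",p+[dx,0,.013]),proj("scene",p+[dx,0,.03]))
for z in (.145,.1):print(z,proj("scene",[.54,-.0455,z]))
s=cams.camera("scene").max(2).astype(int)
np.set_printoptions(linewidth=200)
for r in range(178,187):print(r,s[r,244:270])
for r in range(198,212,2):print(r,s[r,244:276])
E
```

```text
[ 0.54100501 -0.04646262  0.17271801]
[254.08767918 187.21105628] [253.70790441 180.29963327]
[253.49908813 190.6835196 ] [253.10949404 183.72250445]
0.145 [257.02654489 193.01375193]
0.1 [257.89530138 209.74660524]
178 [104 104 103 107 106  82  55  39  27  29  30  33  31  37  56  74  99 107 105 106 109 104 109 106 106 105]
179 [105 105 102 105 108  85  59  38  37  28  27  31  34  36  56  58  93 102 103 105 102 106 107 105 103 105]
180 [102 105 105 105 106  85  55  36  35  32  32  24  34  41  59  61  95 105 108 105 104 105 106 102 107 106]
181 [109 104 107 104 107  84  57  40  30  33  29  35  29  40  57  63  95 106 105 103 102 103  98 101 101 104]
182 [107 106 105 105 106  84  66  41  32  30  34  29  27  39  53  63  97 103 103 102 102 102 104 101 104 106]
183 [105 106 104 107 103  83  63  45  33  30  26  33  31  37  54  62  94 102 105 101 102 104 103 104 102 106]
184 [104 104 108 105 104  88  64  40  31  34  34  27  29  37  52  52  89 104 105 105 101 103 104 104 106 104]
185 [105 107 107 103 105  89  63  44  30  30  29  31  33  35  55  67  95 104 102 103 106 104 102  99 105 105]
186 
[... 343 characters left out ...]
4  30  33  32  33  31  30  40]
202 [104 104 103 106 100 105 107 104 105  65  33  32  24  31  29  34  29  28  30  31  36  54  61  62  61  61  63  57  64  60  64  64]
204 [107 107 107 103 104 108 103 105 103  66  27  34  36  30  29  32  32  30  28  32  51  97 102 105 104 106 103 108 108 109 107 106]
206 [105 107 108 109 108 104 105 104 102  64  33  36  33  34  36  26  33  34  32  22  53  94 103 105 102 104 106 108 107 108 104 107]
208 [104 107 103 105 102 103 100 102 105  74  39  30  29  25  26  27  25  26  26  27  51  72  76  76  78  80  80  99 107 110 108 107]
210 [105 105 106 101 107 105 105  95  90  67  33  33  25  35  32  32  32  30  34  24  39  69  76  73  75  78  78  74  95 106 103 105]
```

The fingers line up with the handle within about 1 mm, so I'm descending and closing.

Emit:
move_arm(
  claw=[1,1,1,1,1,1,1,1],
  dp=[
    [0,-0.005,0.06],
    [0,0,0.08],
    [0,0,0.08],
    [0,0,0.08],
    [0,0,0.05],
    [0,0,0.03],
    [0,0,0],
    [0,0,0],
  ],
  turn=[
    [0,0,0],
    [0,0,0],
    [0,0,0],
    [0,0,0],
    [0,0,0],
    [0,0,0],
    [0,0,0],
    [0,0,0],
  ],
)

```text
clock: 4.65
position: [0.5405, -0.0454, 0.0956]
ee_rot: [1.0, 0.003, 0.0, 0.0]
ft_force: [0.2, 0.2, 0.5]
grip_width: 1.002
```

Emit:
move_arm(
  claw=[0,0,0,0,0,0,0,0],
  dp=[
    [0,0,0],
    [0,0,0],
    [0,0,0],
    [0,0,0],
    [0,0,0],
    [0,0,0],
    [0,0,0],
    [0,0,0],
  ],
  turn=[
    [0,0,0],
    [0,0,0],
    [0,0,0],
    [0,0,0],
    [0,0,0],
    [0,0,0],
    [0,0,0],
    [0,0,0],
  ],
  grip_force=120,
)

```text
clock: 5.32
position: [0.5406, -0.0453, 0.0959]
ee_rot: [1.0, 0.003, 0.0, -0.0]
ft_force: [-1.0, -0.1, 4.8]
grip_width: 0.276
```

```bash
python3 - <<'E'
from h import *
o=manip.get_obs();print(o['position'],o['ee_rot'],o['grip_width'],o['ft_force'])
s=cams.camera("scene");c=s[110:250,200:320][:,:,::-1]
cv2.imwrite('pics/p4.png',cv2.convertScaleAbs(cv2.resize(c,(514,600),interpolation=2),alpha=1.7))
E
```

```text
[ 0.54055774 -0.04530845  0.09587883] [ 9.99995917e-01  2.82932422e-03  3.63782182e-04 -1.67317291e-04] 0.2761062530866763 [-0.96039835 -0.12966582  4.81397042]
```

View pics/p4.png

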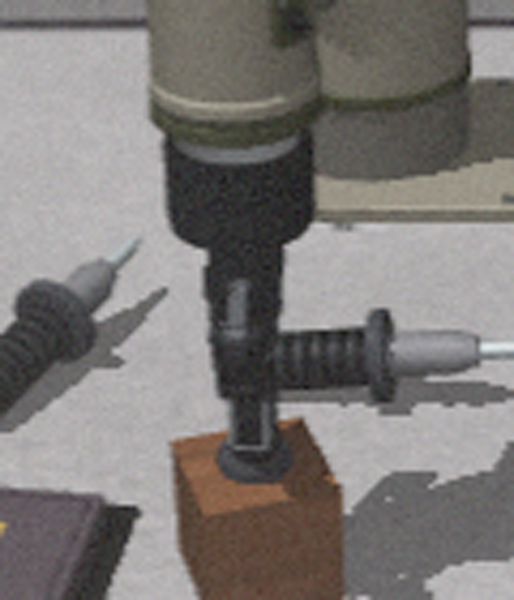

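Emit:
move_arm(
  claw=[0,0,0,0,0,0,0,0],
  dp=[
    [0,0,0],
    [0,0,-0.03],
    [0,0,-0.06],
    [0,0,-0.08],
    [0,0,-0.08],
    [0,0,-0.08],
    [0,0,-0.08],
    [0,0,-0.06],
  ],
  turn=[
    [0,0,0],
    [0,0,0],
    [0,0,0],
    [0,0,0],
    [0,0,0],
    [0,0,0],
    [0,0,0],
    [0,0,0],
  ],
)

```text
clock: 6.03
position: [0.5405, -0.0455, 0.1914]
ee_rot: [1.0, 0.003, 0.001, -0.0]
ft_force: [1.3, -0.3, -2.0]
grip_width: 0.275
```

Emit:
move_arm(
  claw=[0,0,0,0,0],
  dp=[
    [0,0,-0.04],
    [0,0,0],
    [0,0,0],
    [0,0,0],
    [0,0,0],
  ],
  turn=[
    [0,0,0],
    [0,0,0],
    [0,0,0],
    [0,0,0],
    [0,0,0],
  ],
)

```text
clock: 6.45
position: [0.5397, -0.0453, 0.1963]
ee_rot: [1.0, 0.003, -0.001, 0.0]
ft_force: [0.4, 0.4, -2.9]
grip_width: 0.28
```

```bash
python3 - <<'E'
from h import *
o=manip.get_obs();print(o['position'],o['ee_rot'],o['grip_width'],o['ft_force'])
s=cams.camera("scene");c=s[90:250,200:320][:,:,::-1]
cv2.imwrite('pics/p5.png',cv2.convertScaleAbs(cv2.resize(c,(450,600),interpolation=2),alpha=1.7))
E
```

```text
[ 0.53970405 -0.04525966  0.19631741] [ 9.99995437e-01  2.90611749e-03 -8.21431247e-04  8.11998796e-05] 0.28009788668470637 [ 0.36177267  0.42737174 -2.89304925]
```

View pics/p5.png

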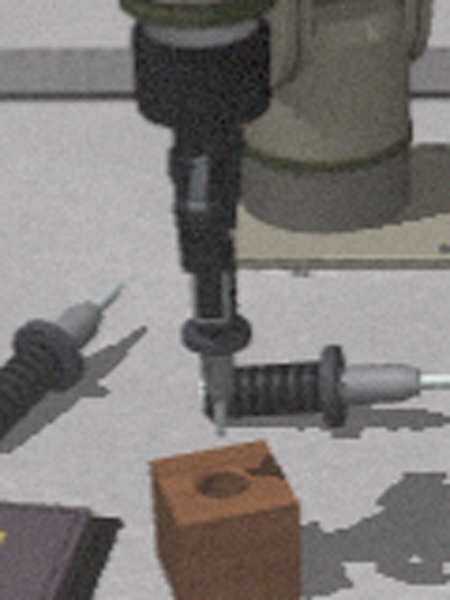

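Emit:
move_arm(
  claw=[0,0,0,0,0,0,0,0],
  dp=[
    [0,0.03,0],
    [0,0.06,0],
    [0,0.09,0],
    [0,0.1,0],
    [0,0.1,0],
    [0,0.1,0],
    [0,0.1,0],
    [0,0.1,0],
  ],
  turn=[
    [0,0,0],
    [0,0,0],
    [0,0,0],
    [0,0,0],
    [0,0,0],
    [0,0,0],
    [0,0,0],
    [0,0,0],
  ],
)

```text
clock: 7.17
position: [0.5407, -0.1828, 0.197]
ee_rot: [1.0, 0.003, -0.0, 0.0]
ft_force: [-0.4, 0.2, -2.3]
grip_width: 0.279
```

Emit:
move_arm(
  claw=[0,0,0,0,0,0,0,0],
  dp=[
    [0,0.1,0],
    [0,0.08,0],
    [0,0.036,0],
    [0,0,0],
    [0,0,0],
    [0,0,0],
    [0,0,0],
    [0,0,0],
  ],
  turn=[
    [0,0,0],
    [0,0,0],
    [0,0,0],
    [0,0,0],
    [0,0,0],
    [0,0,0],
    [0,0,0],
    [0,0,0],
  ],
)

```text
clock: 7.83
position: [0.5415, -0.2234, 0.1973]
ee_rot: [1.0, 0.004, 0.0, -0.0]
ft_force: [0.5, 0.2, -3.0]
grip_width: 0.28
```

```bash
python3 - <<'E'
from h import *
print('hole',onz("scene",(259.3,218.9),.075),'tip then',onz("scene",(258.5,204.8),.107))
o=manip.get_obs();print(o['position'],o['ee_rot'],o['grip_width'],o['ft_force'])
for n in("scene","top"):
  s=cams.camera(n);c=(s[130:260,120:250] if n=="scene" else s[150:280,300:430])[:,:,::-1]
  cv2.imwrite(f'pics/p6{n}.png',cv2.convertScaleAbs(cv2.resize(c,(600,600),interpolation=2),alpha=1.7))
  p=o['position'];print(n,proj(n,[p[0],p[1],p[2]+.019-.108]))
E
```

```text
hole [ 0.5406285 -0.0432609  0.075    ] tip then [ 0.52974868 -0.04460713  0.107     ]
[ 0.5415365  -0.22337699  0.19725588] [ 9.99993235e-01  3.66765819e-03  3.47983918e-05 -2.76914389e-04] 0.2797107840751208 [ 0.52234518  0.18579544 -2.97556484]
scene [181.29368106 206.6048563 ]
top [372.47041074 215.25856238]
```

View pics/p6scene.png

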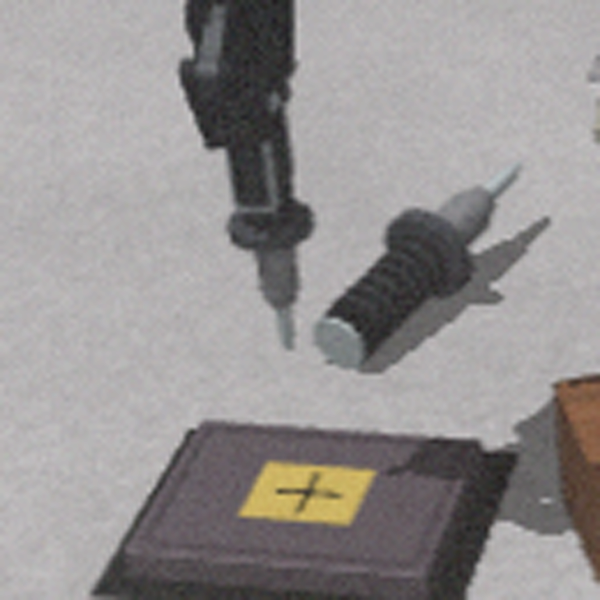

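View pics/p6top.png

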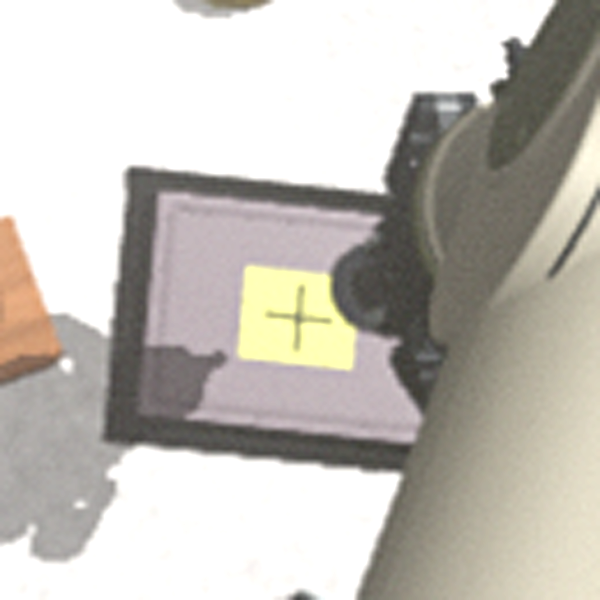

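```bash
python3 - <<'E'
from h import *
p=manip.get_obs()['position']
for d in (-.036,-.08,-.108):
  q=proj("scene",[p[0],p[1],p[2]+.019+d]);print(d,q,(q-[120,130]+.4)*4.615)
  q=proj("top",[p[0],p[1],p[2]+.019+d]);print('   top',q,(q-[300,150]+.4)*4.615)
E
```

```text
-0.036 [177.09361647 179.51807247] [265.33303999 230.37190447]
   top [380.97380445 211.56325619] [375.54010753 285.96042732]
-0.08 [179.57833837 196.2621457 ] [276.80003157 307.64580238]
   top [375.75017321 213.90894748] [351.43304938 296.7857926 ]
-0.108 [181.11675999 206.56612386] [283.89984735 355.19866162]
   top [372.6662967  215.29346588] [337.20095927 303.17534505]
```

Emit:
move_arm(
  claw=[0,0,0,0,0,0,0,0],
  dp=[
    [0.01,0.01,0.05],
    [0,0,0.1],
    [0,0,0.1],
    [0,0,0.08],
    [0,0,0.05],
    [0,0,0],
    [0,0,0],
    [0,0,0],
  ],
  turn=[
    [0,0,0],
    [0,0,0],
    [0,0,0],
    [0,0,0],
    [0,0,0],
    [0,0,0],
    [0,0,0],
    [0,0,0],
  ],
)

```text
clock: 8.6
position: [0.5439, -0.2268, 0.1222]
ee_rot: [1.0, 0.003, 0.001, 0.0]
ft_force: [-0.1, -0.1, -2.2]
grip_width: 0.276
```

```bash
cat > look.py <<'E'
from h import *
import sys
o=manip.get_obs();p=o['position'];print(p,o['ee_rot'],o['ft_force'])
q=proj("scene",[p[0],p[1],p[2]+.019-.108]);print(q,(q-[160,200]+.45)*10)
s=cams.camera("scene")[200:260,160:220][:,:,::-1]
cv2.imwrite(f'pics/{sys.argv[1]}.png',cv2.convertScaleAbs(cv2.resize(s,(600,600),interpolation=2),alpha=1.7))
E
python3 look.py p7
```

```text
[ 0.543858   -0.22679064  0.12216743] [9.99995757e-01 2.83416272e-03 6.46476051e-04 1.87497109e-04] [-0.08330635 -0.0877964  -2.18739688]
[183.66320878 233.50707755] [241.13208779 339.57077549]
```

View pics/p7.png

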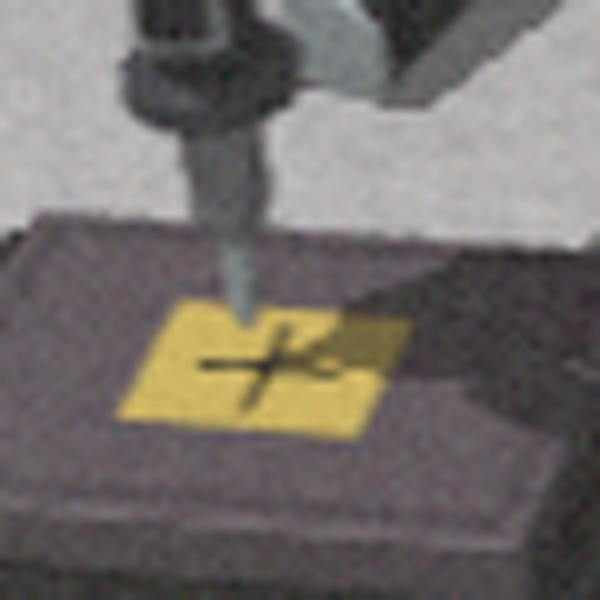

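Emit:
move_arm(
  claw=[0,0,0,0,0,0],
  dp=[
    [-0.005,-0.017,0],
    [0,0,0.02],
    [0,0,0.02],
    [0,0,0],
    [0,0,0],
    [0,0,0],
  ],
  turn=[
    [0,0,0],
    [0,0,0],
    [0,0,0],
    [0,0,0],
    [0,0,0],
    [0,0,0],
  ],
)

```text
clock: 9.15
position: [0.5422, -0.2232, 0.1133]
ee_rot: [1.0, 0.003, -0.0, -0.0]
ft_force: [-0.4, 0.4, -2.2]
grip_width: 0.278
```

```bash
python3 look.py p8
```

```text
[ 0.54223947 -0.22317201  0.11326252] [ 9.99996042e-01  2.81320166e-03 -3.72588963e-05 -3.89706457e-06] [-0.35380255  0.35839934 -2.22088355]
[185.73614658 236.13713174] [261.86146579 365.87131744]
```

View pics/p8.png

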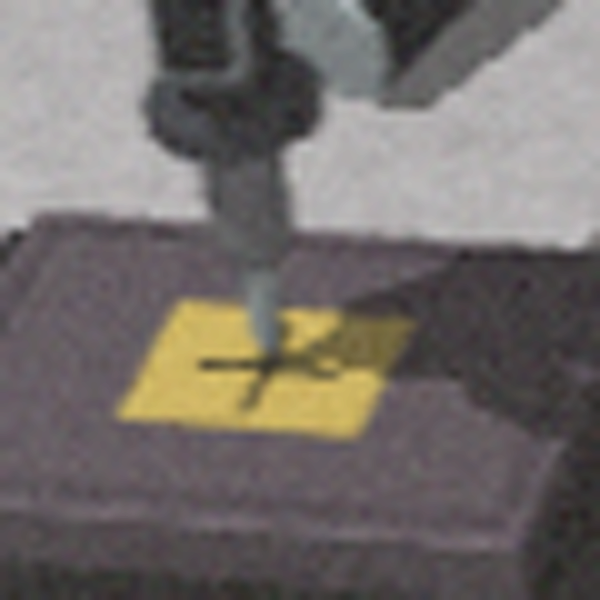

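Emit:
move_arm(
  claw=[0,0,0,0,0],
  dp=[
    [0,0,0.01],
    [0,0,0.01],
    [0,0,0],
    [0,0,0],
    [0,0,0],
  ],
  turn=[
    [0,0,0],
    [0,0,0],
    [0,0,0],
    [0,0,0],
    [0,0,0],
  ],
)

```text
clock: 9.62
position: [0.5424, -0.2232, 0.1095]
ee_rot: [1.0, 0.003, 0.0, 0.0]
ft_force: [0.4, -0.1, -1.1]
grip_width: 0.276
```

```bash
python3 look.py p9
```

```text
[ 0.5424174  -0.22322246  0.10948906] [9.99995994e-01 2.82356599e-03 1.93700103e-04 3.23391047e-05] [ 0.39012295 -0.14353783 -1.08951074]
[185.89298401 237.44739468] [263.42984006 378.97394677]
```

View pics/p9.png

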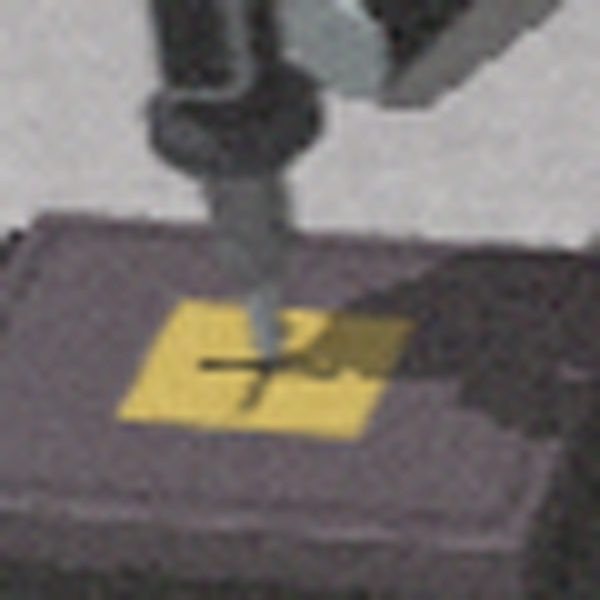

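Emit:
move_arm(
  claw=[0,0,0,0],
  dp=[
    [0,0,0.005],
    [0,0,0],
    [0,0,0],
    [0,0,0],
  ],
  turn=[
    [0,0,0],
    [0,0,0],
    [0,0,0],
    [0,0,0],
  ],
)

```text
clock: 10.0
position: [0.5424, -0.2232, 0.1084]
ee_rot: [1.0, 0.003, 0.0, 0.0]
ft_force: [0.1, -0.2, 1.3]
grip_width: 0.283
```

```bash
cat > look2.py <<'E'
from h import *
import sys
o=manip.get_obs();print(o['position'],o['ft_force'])
s=np.mean([cams.camera("scene").astype(float) for _ in range(4)],0)[222:248,170:202][:,:,::-1]
cv2.imwrite(f'pics/{sys.argv[1]}.png',np.clip(cv2.resize(s,(640,520),interpolation=2)*1.7,0,255).astype(np.uint8))
E
python3 look2.py p10
```

```text
[ 0.54237828 -0.22317773  0.10844254] [ 0.06037197 -0.18083135  1.34522744]
```

View pics/p10.png

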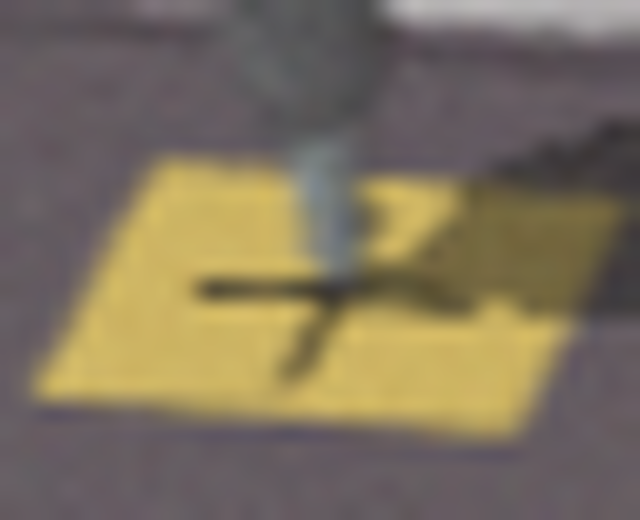

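Emit:
move_arm(
  claw=[0,0,0,0,0,0,0,0],
  dp=[
    [0,0,-0.02],
    [0,0,0],
    [0.01,-0.002,0],
    [0,0,0],
    [0,0,0.01],
    [0,0,0.01],
    [0,0,0],
    [0,0,0],
  ],
  turn=[
    [0,0,0],
    [0,0,0],
    [0,0,0],
    [0,0,0],
    [0,0,0],
    [0,0,0],
    [0,0,0],
    [0,0,0],
  ],
)

```text
clock: 10.87
position: [0.5444, -0.2229, 0.1085]
ee_rot: [1.0, 0.003, 0.0, 0.0]
ft_force: [0.3, 1.0, 2.0]
grip_width: 0.275
```

```bash
python3 look2.py p11
```

```text
[ 0.54442757 -0.22285362  0.10847546] [0.32054387 1.01384816 1.98911154]
```

View pics/p11.png

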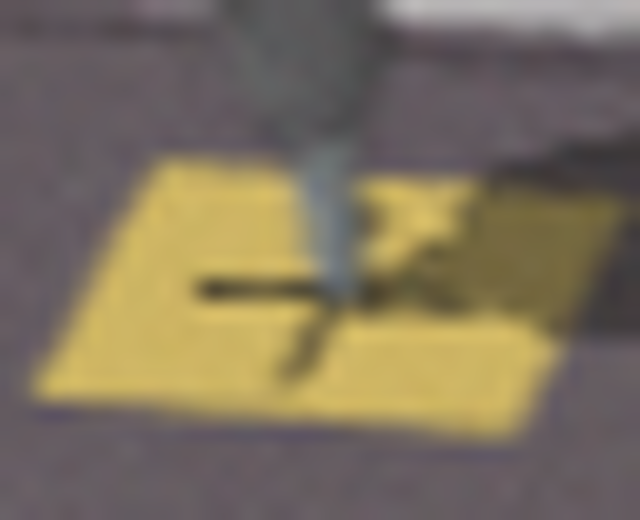

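The tip now sits on the cross with light contact at z=0.1085. Next I'll press.

Emit:
move_arm(
  claw=[0,0,0,0,0,0],
  dp=[
    [0,0,0.005],
    [0,0,0.005],
    [0,0,0.005],
    [0,0,0.005],
    [0,0,0],
    [0,0,0],
  ],
  turn=[
    [0,0,0],
    [0,0,0],
    [0,0,0],
    [0,0,0],
    [0,0,0],
    [0,0,0],
  ],
)

```text
clock: 11.57
position: [0.5447, -0.223, 0.1048]
ee_rot: [1.0, 0.003, 0.001, 0.0]
ft_force: [-0.6, -0.4, 8.0]
grip_width: 0.278
```

Emit:
move_arm(
  claw=[0,0,0],
  dp=[
    [0,0,0.005],
    [0,0,0],
    [0,0,0],
  ],
  turn=[
    [0,0,0],
    [0,0,0],
    [0,0,0],
  ],
)

```text
clock: 11.82
position: [0.5445, -0.223, 0.1037]
ee_rot: [1.0, 0.003, 0.0, 0.0]
ft_force: [-0.1, 0.1, 2.8]
grip_width: 0.279
```

Emit:
move_arm(
  claw=[0,0,0],
  dp=[
    [0,0,0.005],
    [0,0,0],
    [0,0,0],
  ],
  turn=[
    [0,0,0],
    [0,0,0],
    [0,0,0],
  ],
)

```text
clock: 12.07
position: [0.5443, -0.2227, 0.1022]
ee_rot: [1.0, 0.003, -0.0, -0.0]
ft_force: [1.1, -1.8, 2.9]
grip_width: 0.28
```

The force fell from 8.0 to 2.8 N, so it snapped. I'll look, then lift.

```bash
python3 look2.py p12; python3 - <<'E'
from h import *
s=cams.camera("scene")[140:250,130:240][:,:,::-1]
cv2.imwrite('pics/p13.png',cv2.convertScaleAbs(cv2.resize(s,(600,600),interpolation=2),alpha=1.7))
E
```

```text
[ 0.54426507 -0.22268796  0.10215294] [ 1.06699444 -1.83508056  2.94221248]
```

View pics/p12.png

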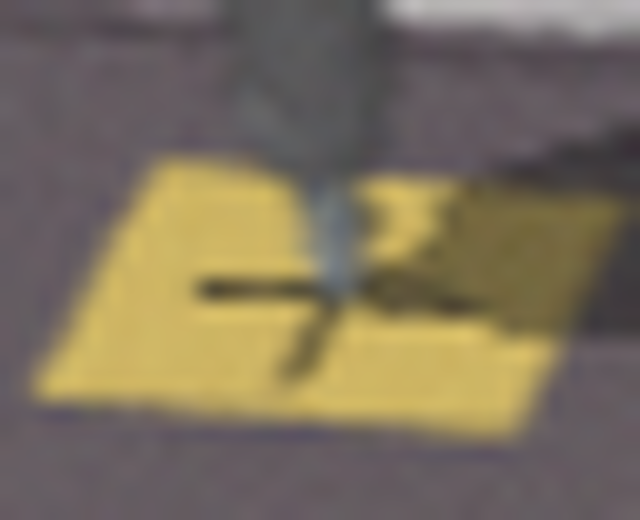

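View pics/p13.png

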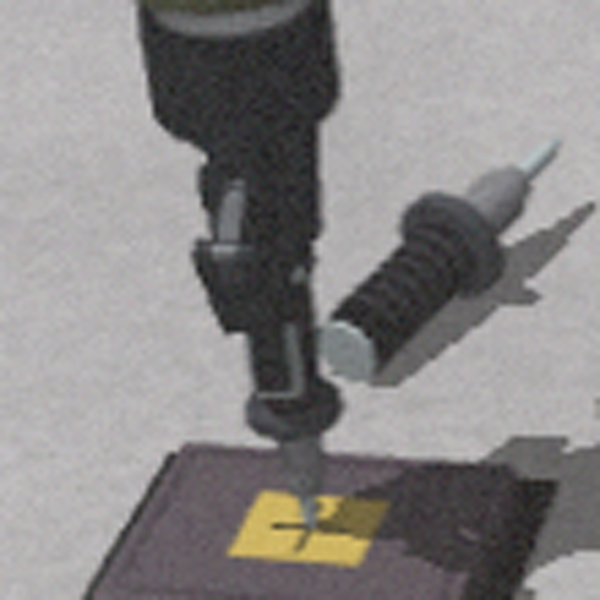

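The tip is still at the cross centre (338,292) and the punch is upright. The lift has to start slowly so the catch resets while the tip is still at the cross.

Emit:
move_arm(
  claw=[0,0,0,0,0,0,0,0],
  dp=[
    [0,0,-0.01],
    [0,0,-0.01],
    [0,0,-0.01],
    [0,0,-0.01],
    [0,0,-0.01],
    [0,0,0],
    [0,0,0],
    [0,0,0],
  ],
  turn=[
    [0,0,0],
    [0,0,0],
    [0,0,0],
    [0,0,0],
    [0,0,0],
    [0,0,0],
    [0,0,0],
    [0,0,0],
  ],
)

```text
clock: 12.98
position: [0.544, -0.2225, 0.1119]
ee_rot: [1.0, 0.003, -0.0, -0.0]
ft_force: [-0.3, 0.0, -1.9]
grip_width: 0.28
```

Emit:
move_arm(
  claw=[0,0,0,0,0,0],
  dp=[
    [0,0,0],
    [0,0,0],
    [0,0,0],
    [0,0,0],
    [0,0,0],
    [0,0,0],
  ],
  turn=[
    [0,0,0],
    [0,0,0],
    [0,0,0],
    [0,0,0],
    [0,0,0],
    [0,0,0],
  ],
)

```text
clock: 13.48
position: [0.5442, -0.2227, 0.1123]
ee_rot: [1.0, 0.003, -0.0, -0.0]
ft_force: [-1.3, -0.0, -3.3]
grip_width: 0.276
```

Emit:
move_arm(
  claw=[0,0,0,0,0,0,0,0],
  dp=[
    [0,0,-0.02],
    [0,0,-0.05],
    [0,0,-0.08],
    [0,0,-0.1],
    [0,0,-0.1],
    [0,0,-0.05],
    [0,0,0],
    [0,0,0],
  ],
  turn=[
    [0,0,0],
    [0,0,0],
    [0,0,0],
    [0,0,0],
    [0,0,0],
    [0,0,0],
    [0,0,0],
    [0,0,0],
  ],
)

```text
clock: 14.15
position: [0.5444, -0.2226, 0.1924]
ee_rot: [1.0, 0.003, 0.0, -0.0]
ft_force: [0.1, -0.0, -2.2]
grip_width: 0.281
```

Emit:
move_arm(
  claw=[0,0,0,0,0,0,0,0],
  dp=[
    [0,-0.03,-0.03],
    [0,-0.06,0],
    [0,-0.09,0],
    [0,-0.1,0],
    [0,-0.1,0],
    [0,-0.1,0],
    [0,-0.1,0],
    [0,-0.1,0],
  ],
  turn=[
    [0,0,0],
    [0,0,0],
    [0,0,0],
    [0,0,0],
    [0,0,0],
    [0,0,0],
    [0,0,0],
    [0,0,0],
  ],
)

```text
clock: 14.82
position: [0.5427, -0.0851, 0.1974]
ee_rot: [1.0, 0.003, -0.001, -0.0]
ft_force: [0.4, 1.0, -1.7]
grip_width: 0.277
```

Emit:
move_arm(
  claw=[0,0,0,0,0,0,0,0],
  dp=[
    [-0.01,-0.1,0],
    [-0.007,-0.07,0],
    [0,-0.037,0],
    [0,0,0],
    [0,0,0],
    [0,0,0],
    [0,0,0],
    [0,0,0],
  ],
  turn=[
    [0,0,0],
    [0,0,0],
    [0,0,0],
    [0,0,0],
    [0,0,0],
    [0,0,0],
    [0,0,0],
    [0,0,0],
  ],
)

```text
clock: 15.48
position: [0.5398, -0.0464, 0.1982]
ee_rot: [1.0, 0.002, -0.0, 0.0]
ft_force: [0.5, -0.7, -2.1]
grip_width: 0.278
```

```bash
cat > look3.py <<'E'
from h import *
import sys
o=manip.get_obs();p=o['position'];print(p,o['ee_rot'],o['ft_force'],o['grip_width'])
for n,P in(("tip",[p[0],p[1],p[2]+.019-.108]),("home",[.54,-.0452,.075])):print(n,(proj("scene",P)-[220,160]+.45)*7.5)
s=np.mean([cams.camera("scene").astype(float) for _ in range(2)],0)[160:240,220:300][:,:,::-1]
cv2.imwrite(f'pics/{sys.argv[1]}.png',np.clip(cv2.resize(s,(600,600),interpolation=2)*1.7,0,255).astype(np.uint8))
E
python3 look3.py p14
```

```text
[ 0.5397843  -0.04637529  0.19824016] [ 9.99997897e-01  2.04804839e-03 -3.07796287e-05  1.04349548e-04] [ 0.48963354 -0.67041628 -2.07528988] 0.27760543022477874
tip [283.47844719 350.73912494]
home [292.06512128 443.94522264]
```

View pics/p14.png

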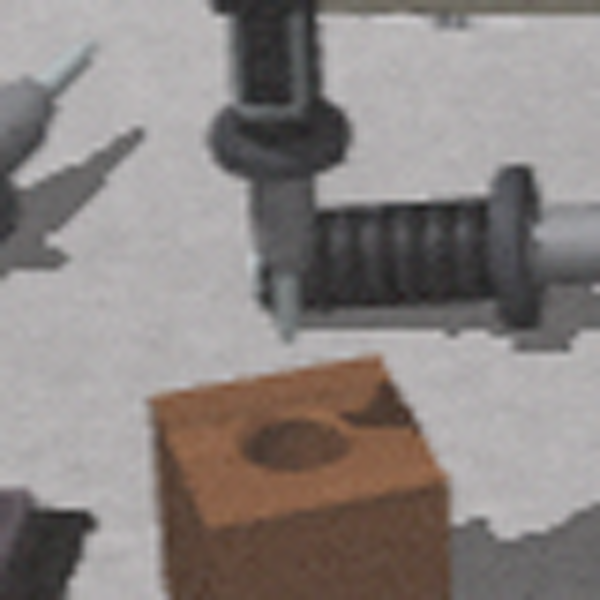

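Emit:
move_arm(
  claw=[0,0,0,0,0,0,0],
  dp=[
    [0.005,-0.005,0.04],
    [0,0,0.06],
    [0,0,0.06],
    [0,0,0.04],
    [0,0,0],
    [0,0,0],
    [0,0,0],
  ],
  turn=[
    [0,0,0],
    [0,0,0],
    [0,0,0],
    [0,0,0],
    [0,0,0],
    [0,0,0],
    [0,0,0],
  ],
)

```text
clock: 16.17
position: [0.541, -0.0444, 0.1585]
ee_rot: [1.0, 0.003, 0.0, 0.0]
ft_force: [-0.2, 0.8, -2.0]
grip_width: 0.279
```

```bash
python3 look3.py p15
```

```text
[ 0.54098012 -0.04438946  0.15846274] [9.99996056e-01 2.80713590e-03 8.46574535e-05 1.31554313e-05] [-0.20892161  0.77677289 -2.0008694 ] 0.27948658066695026
tip [295.17784235 460.46625777]
home [292.06512128 443.94522264]
```

View pics/p15.png

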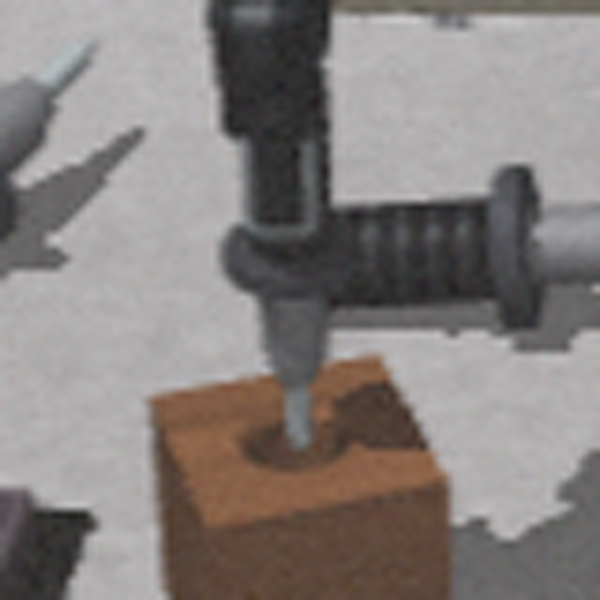

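Emit:
move_arm(
  claw=[0,0,0,0,0,0],
  dp=[
    [0.007,0.004,0.03],
    [0,0,0.04],
    [0,0,0.03],
    [0,0,0],
    [0,0,0],
    [0,0,0],
  ],
  turn=[
    [0,0,0],
    [0,0,0],
    [0,0,0],
    [0,0,0],
    [0,0,0],
    [0,0,0],
  ],
)

```text
clock: 16.77
position: [0.5422, -0.0451, 0.1383]
ee_rot: [1.0, 0.003, -0.0, 0.0]
ft_force: [-0.3, 0.1, -2.5]
grip_width: 0.283
```

```bash
python3 look3.py p16
```

```text
[ 0.54224373 -0.04513543  0.13826024] [ 9.99995987e-01  2.83231900e-03 -5.72451472e-05  1.92814224e-05] [-0.27432944  0.10802326 -2.54446465] 0.2826892613011116
tip [295.24543378 515.88100422]
home [292.06512128 443.94522264]
```

View pics/p16.png

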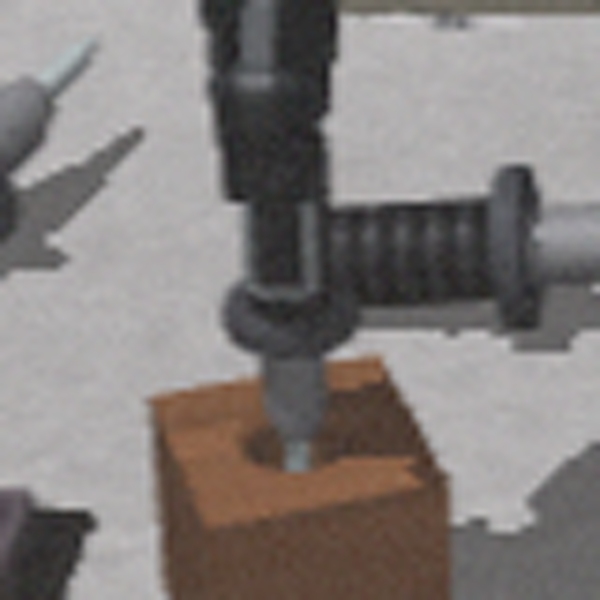

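Emit:
move_arm(
  claw=[0,0,0,0,0,0],
  dp=[
    [0,0,0.04],
    [0,0,0.05],
    [0,0,0.05],
    [0,0,0.04],
    [0,0,0],
    [0,0,0],
  ],
  turn=[
    [0,0,0],
    [0,0,0],
    [0,0,0],
    [0,0,0],
    [0,0,0],
    [0,0,0],
  ],
)

```text
clock: 17.37
position: [0.5418, -0.0452, 0.1015]
ee_rot: [1.0, 0.003, -0.001, 0.0]
ft_force: [-0.2, 0.5, -2.2]
grip_width: 0.278
```

Emit:
move_arm(
  claw=[0,0,0,0,0,0],
  dp=[
    [0,0,0.01],
    [0,0,0.01],
    [0,0,0.005],
    [0,0,0],
    [0,0,0],
    [0,0,0],
  ],
  turn=[
    [0,0,0],
    [0,0,0],
    [0,0,0],
    [0,0,0],
    [0,0,0],
    [0,0,0],
  ],
)

```text
clock: 17.87
position: [0.5423, -0.0451, 0.0974]
ee_rot: [1.0, 0.003, 0.0, -0.0]
ft_force: [-0.2, 0.0, -2.8]
grip_width: 0.277
```

```bash
python3 look3.py p17
```

```text
[ 0.5423178  -0.04507007  0.09742664] [ 9.99995877e-01  2.86841406e-03  1.18386518e-04 -7.15483392e-05] [-0.20814886  0.03231904 -2.76125245] 0.2773651039507193
tip [300.89156757 620.4483726 ]
home [292.06512128 443.94522264]
```

View pics/p17.png

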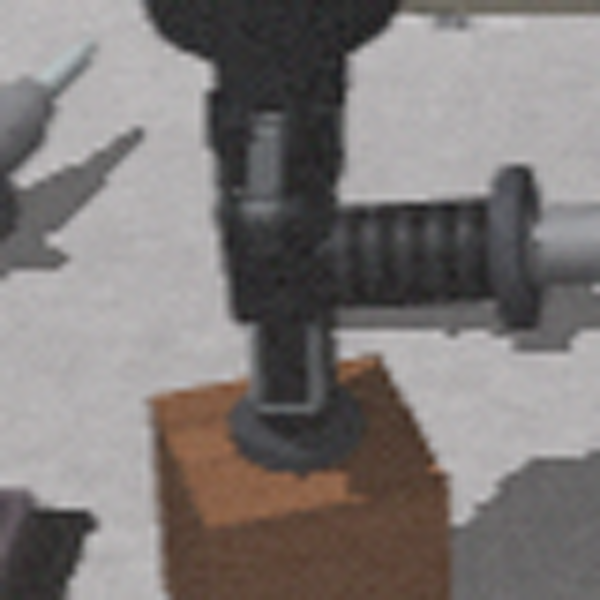

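Emit:
move_arm(
  claw=[0,0,0,0],
  dp=[
    [0,0,0.005],
    [0,0,0],
    [0,0,0],
    [0,0,0],
  ],
  turn=[
    [0,0,0],
    [0,0,0],
    [0,0,0],
    [0,0,0],
  ],
)

```text
clock: 18.3
position: [0.5422, -0.0451, 0.0963]
ee_rot: [1.0, 0.003, -0.0, -0.0]
ft_force: [0.0, 0.7, -1.8]
grip_width: 0.278
```

Emit:
move_arm(
  claw=[0,0,0,0],
  dp=[
    [0,0,0.004],
    [0,0,0],
    [0,0,0],
    [0,0,0],
  ],
  turn=[
    [0,0,0],
    [0,0,0],
    [0,0,0],
    [0,0,0],
  ],
)

```text
clock: 18.63
position: [0.5424, -0.0451, 0.0959]
ee_rot: [1.0, 0.003, 0.0, -0.0]
ft_force: [-2.0, 0.8, 5.4]
grip_width: 0.276
```

The collar is seated on the wood, so I'm releasing.

Emit:
move_arm(
  claw=[0.35,0.4,0.5,0.7,0.9,1,1,1],
  dp=[
    [0,0,0],
    [0,0,0],
    [0,0,0],
    [0,0,0],
    [0,0,0],
    [0,0,0],
    [0,0,0],
    [0,0,0],
  ],
  turn=[
    [0,0,0],
    [0,0,0],
    [0,0,0],
    [0,0,0],
    [0,0,0],
    [0,0,0],
    [0,0,0],
    [0,0,0],
  ],
)

```text
clock: 19.3
position: [0.5423, -0.0451, 0.0955]
ee_rot: [1.0, 0.003, 0.0, -0.0]
ft_force: [0.4, 0.4, 0.0]
grip_width: 0.999
```

```bash
python3 look3.py p18
```

```text
[ 0.54225933 -0.04509363  0.09547075] [ 9.99995939e-01  2.84970078e-03  2.70691056e-05 -3.21554820e-05] [0.40419169 0.42926409 0.00458385] 0.9991842129463461
tip [301.08890865 625.24208536]
home [292.06512128 443.94522264]
```

View pics/p18.png

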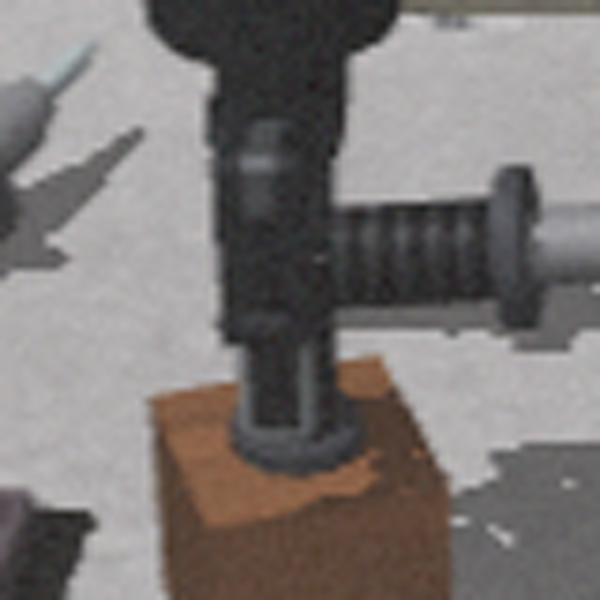

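Opened, with no residual force. I'll retreat straight up, then go aside so the top camera can see.

Emit:
move_arm(
  claw=[1,1,1,1,1,1,1,1],
  dp=[
    [0,0,-0.04],
    [0,0,-0.08],
    [0,0,-0.1],
    [0,0,-0.12],
    [0,0,-0.12],
    [0,0,-0.12],
    [0,0,-0.1],
    [0,0,0],
  ],
  turn=[
    [0,0,0],
    [0,0,0],
    [0,0,0],
    [0,0,0],
    [0,0,0],
    [0,0,0],
    [0,0,0],
    [0,0,0],
  ],
)

```text
clock: 20.07
position: [0.544, -0.0454, 0.2363]
ee_rot: [1.0, 0.003, 0.003, -0.0]
ft_force: [-0.3, -1.3, 0.2]
grip_width: 1.004
```

Emit:
move_arm(
  claw=[1,1,1,1,1,1,1,1],
  dp=[
    [-0.02,-0.12,0],
    [-0.02,-0.16,0],
    [-0.02,-0.16,0],
    [-0.02,-0.16,0],
    [-0.02,-0.16,0],
    [-0.02,-0.16,0],
    [-0.02,-0.12,0],
    [0,0,0],
  ],
  turn=[
    [0,0,0],
    [0,0,0],
    [0,0,0],
    [0,0,0],
    [0,0,0],
    [0,0,0],
    [0,0,0],
    [0,0,0],
  ],
)

```text
clock: 20.73
position: [0.5113, 0.1688, 0.2312]
ee_rot: [1.0, 0.007, -0.001, -0.001]
ft_force: [-0.7, -0.3, -0.2]
grip_width: 1.002
```

Emit:
move_arm(
  claw=[1,1,1,1,1,1],
  dp=[
    [0,0,0],
    [0,0,0],
    [0,0,0],
    [0,0,0],
    [0,0,0],
    [0,0,0],
  ],
  turn=[
    [0,0,0],
    [0,0,0],
    [0,0,0],
    [0,0,0],
    [0,0,0],
    [0,0,0],
  ],
)

```text
clock: 21.23
position: [0.5132, 0.1621, 0.2315]
ee_rot: [1.0, 0.002, 0.0, -0.0]
ft_force: [0.1, -0.2, 0.2]
grip_width: 0.999
```

```bash
python3 - <<'E'
from h import *
o=manip.get_obs();print(o['clock'],o['position'],o['ft_force'],np.abs(o['joint_velocities']).max())
t=cams.camera("top")[:,:,::-1];s=cams.camera("scene")[:,:,::-1]
c=np.zeros((600,800,3),np.uint8)
c[:400,:400]=cv2.resize(t[180:260,250:330],(400,400),interpolation=2);c[:400,400:]=cv2.resize(s[170:260,215:305],(400,400),interpolation=2)
c[400:,:267]=cv2.resize(t,(267,200));c[400:,270:537]=cv2.resize(s,(267,200))
cv2.imwrite('pics/p19.png',cv2.convertScaleAbs(c,alpha=1.6));
t0=cv2.imread('pics/top0.png');d=cv2.absdiff(t0,t).max(2)
print('tape/knob/mug diff',[int((d[y-22:y+22,x-22:x+22]>30).sum()) for x,y in((352,133),(283,143),(203,120))])
y,x=214,294;m=np.zeros(t.shape[:2],np.uint8);m[y-12:y+13,x-12:x+13]=(t.max(2)>112)[y-12:y+13,x-12:x+13]
for im in(t0,t):
  g=im[y-12:y+13,x-12:x+13];h=cv2.cvtColor(g,cv2.COLOR_BGR2HSV);mm=((h[...,2]>112)&(h[...,1]<60)).astype(np.uint8)
  n,l,st,ce=cv2.connectedComponentsWithStats(mm);k=1+np.argmin(np.hypot(*(ce[1:]-12).T));print(st[k],ce[k]+[x-12,y-12],onz("top",ce[k]+[x-12,y-12],.145))
E
```

```text
21.2333 [0.5131786  0.1620785  0.23153507] [ 0.11695414 -0.21756675  0.17518995] 0.0036179110103182048
tape/knob/mug diff [0, 0, 0]
[  6   6  13  12 116] [294.25862069 213.62068966] [ 0.54033851 -0.0458681   0.145     ]
[  6   5  13  12 119] [294.1512605  212.72268908] [ 0.54226778 -0.04564411  0.145     ]
```

View pics/p19.png

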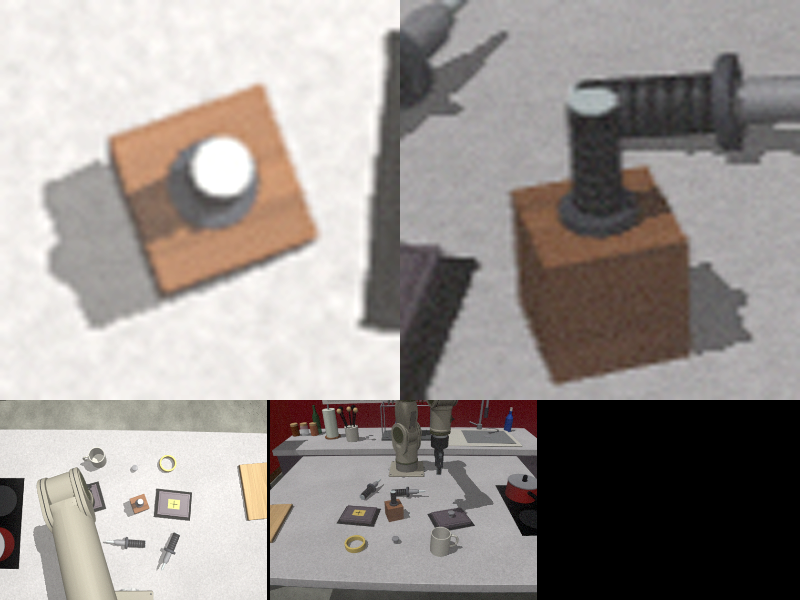

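The punch stands upright in the stand, collar on the wood and 2 mm from where it started. No red pin shows, the bystanders haven't moved and the robot is clear, so I'm handing in.

```bash
python3 -c "
from workcell import manip
print(manip.hand_in())"
```

```text
the job is handed in; nothing more can be done
None
```

I lifted the smallest punch, the upright one in the wooden stand, and snapped it once on the black cross. I then put it back in its stand, let go, and handed the job in at about 21 s of the 48 s allowed. `hand_in` reports no verdict, so the results below are my own checks.

- **Snap:** the wrist force fell from 8.0 N to 2.8 N while I pressed straight down. Pictures before and after show the tip at the cross centre to within about 1 px (2–3 mm), with the punch upright. I did not see the red pin during the snap because the gripper hid it.
- **Stand:** the collar is down on the wood and the punch is upright, about 2 mm from where it started. No red pin shows, and the robot is clear with about 0 N on the wrist.
- **Bystanders:** the new knob, mug and tape roll show no change in the top picture.
- **Disagreement:** the scene camera read positions up to 5 mm short along x compared with the top camera and the arm. I therefore set the tip on the cross by comparing the two directly in the picture, at light contact.

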